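Refit the blade cartridge of a vegetable dicer and do up its wing nut

ROBOT

A 6-joint arm with a two-finger parallel gripper is mounted at the origin on the work surface. World frame = base frame: x ahead of the robot, y to its left, z up, the work surface at z = 0. Lengths are in m, angles in rad, forces in N, time in s.
With the tool pointing down it reaches from about 0.375 to 0.9 m from the base axis. Payload 3.1 kg.
Tool frame: the origin (TCP) lies between the finger pads; the fingertips stand 8 mm ahead of it and the grasp point (between the pads) lies 11 mm behind it; z points along the fingers, y is the line along which they close (so a half turn about z gives the same grasp; the last joint's range is limited). The gripper opens to 87 mm and grips with 3 to 60 N. Pads are 19 mm wide; open, the fingers measure 117 mm over their backs; the gripper's body (75 mm by 190 mm) begins 51 mm behind the grasp point.
Start: joints at [-1.401, 0.527, 1.433, -0, 1.181, -0.178], TCP at [0.214, -0.587, 0.231] pointing down, gripper open.
Joint ranges: [-3.08, 3.08], [-0.75, 2.2], [0.22, 2.44], [-1.43, 4.57], [0, 2.65], [-2.85, 2.85]. Speed limits (rad/s): [2.79, 2.79, 3.14, 3.14, 3.14, 3.14].

INTERFACE

Orientations are given as a unit quaternion [x, y, z, w].
In Python, from rig import robot, vision, job gives the robot as it stands.
- The arm moves only by the shell command python3 -m handwheel 'ROWS' [OPENING] [FORCE]. ROWS is JSON, a list of rows, each a list of 4 numbers: the shift along the tool's x, y, z as a fraction of full scale, then the turn about the tool's z as a fraction of full scale. A call has 1 to 20 rows; each row is the pose to reach, as a shift and turn from the pose commanded when the call began, along the tool's axes at that moment, turning the shorter way round; what a row does not reach only later rows make up. Full scale, the value 1, is 300 mm for a shift and 2 pi rad for a turn. A row lasts 1/12 s, in which the tool goes at most 41.7 mm and 7.16 degrees, less where a joint would pass 70% of its speed; a pose out of reach is approached as far as the arm can. A call with a number of a shift or a turn outside -1 to 1 is refused whole. A call with a gripper value outside its range is refused whole. OPENING is the opening in per cent of the stroke, from 0 (shut) to 100 (fully open), set as the call begins (- or left out, the last holds). The fingers move at their own pace and stop on an object; FORCE is the grip in N (left out, the last holds). Time passes only in rows, so rows that repeat a pose let the fingers close. It gives the time, the measured TCP pose, the force, the opening and the grip force at its end, in the units of the state.
- robot.get_obs(): the state, without advancing time (a new reading comes with each control period).
- vision.camera(name): name is "scene" or "top" or "wrist"; returns a dict with "frame" (480x640x3 uint8, red, green, blue), "K" (3x3 intrinsics, pixels), "k1" (the pictures are not rectified: a ray, as slopes to the right and down, at radius r is drawn at 1 + k1 r^2 times it, then the intrinsics apply), "cam_to_world" (4x4, takes a point from camera to world coordinates); the wrist camera has in their place "hand_eye" (4x4, takes a point from camera to tool coordinates, whose origin is the TCP and whose axes are the flange's). Camera axes: x right, y down, z forward; pixel columns grow to the right and rows downward; lengths in m; the calibration is good to about 2 mm. A picture is of the moment at which its call begins: read the wrist's pose just before it. There is no depth.
- job.hand_in(): hands the job in; it is judged then, once.
Trained networks look in the newest picture that a camera, given by its name, has taken for a name from the list of things; names that differ only in an ending like _2 or _b are one class to them, and where a whole thing is asked for, a point or a joint stands for the part that bears it (a point fixed in the world has none). Each returns a list of dicts, best first, with "conf" (0 to 1); they miss things now and then, are a little off and sometimes report something else, mostly with a low value. They report only what shows in the picture. A call takes as long as a camera call. They do not tell look-alikes from the thing itself.
- vision.look_for(camera, label): "point" ([row, column] in pixels, amid what is visible of it).
- vision.outline_of(camera, label): "mask" (480x640 bool, what is visible of it) and "point" ([row, column] in pixels, amid what is visible of it).
The state is a dict: "time": time; "q": joint angles; "joint_velocities": joint speeds; "joint_torque": joint torques, N m; "position": TCP position; "tool_rot": TCP orientation; "ft_force": force on the tool from outside, world axes, zero at the start; "moment": the same for the moment, N m; "grip_width": finger opening in m; "grip_force": force on a finger pad.
Only numpy, scipy, OpenCV 4.12 (cv2) and the standard library are available. Lean on these libraries where they do the work, as an engineer would, in place of code of your own. Each camera call takes 0.05 s, during which the arm holds its last target. There are 200 camera calls.

TASK

The hand dicer is back from the wash and its blade cartridge is only part-way in: push the cartridge gently fully home by its front lip, so that its slotted tongue lies right under the wing nut. Then do up the wing nut in short turns between the guide sockets until it holds the cartridge firmly finger-tight and no tighter, and let go. Keep off the blades, do not knock the machine, and leave everything else where it is.

Things in the scene. Friction and masses are not known exactly. Their poses are not given: they have to be found in the camera images.
- machine: The dicer, fixed to the table, pusher head taken off: cast aluminium bed, 235 x 190 mm, top 95 mm above the table, on four legs. Origin on the table; the bed runs from x = -100 (front, robot's side) to +135 mm. The cartridge slides along +x between two rails 12 mm high (inner faces y = -57, +57 mm) until two stop blocks (10 mm high, at x = 30 mm) meet its broad part.
- home (a point): Point of the machine on the wing nut's fixed upright axis (machine x = 85, y = 0 mm), at the height of the cartridge's upper face, 101 mm above the table: where cartridge_slot must come to lie. Its x axis is the slide-in direction, z up.
- socket_left: One of two like guide sockets beside the wing nut: upright aluminium tube of 26 mm diameter, 50 mm high, fixed on the bed. Origin at its foot, 46 mm to the +y side of the nut's axis: 33 mm clear between axis and socket. Fingers fit between the sockets only hardly open (pads up to some 25 mm apart).
- socket_right: The other guide socket, 46 mm to the -y side of the nut's axis.
- lug (a point): Top of the pivot lug, a third obstacle behind the wing nut: an aluminium post 22 mm wide, 45 mm high above the bed, its near face 35 mm from the nut's axis along the machine's +x.
- cartridge: Blade cartridge in the machine: loose stainless plate, 110 mm wide, 6 mm thick, about 0.5 kg, a grid of blades in an 80 x 81 mm window, upright lip in front, tongue 44 mm wide behind with a 14 mm slot open to the back. x: slide-in direction, z up, origin on the underside at cartridge_slot. Starts 30 to 48 mm short of home, between the rails (2 mm play each side). Takes 2 to 4 N to slide.
- cartridge_slot (a point): Point in the cartridge's slot, on the upper face, that lies on the wing nut's axis when the cartridge is home.
- cartridge_lip (a point): Middle of the outer front face of the cartridge's upright lip, the face to push on, 12 mm above the underside. The lip is 64 mm wide, 4 mm thick, its top 24 mm above the underside. Home, it stands just in front of the bed's front edge; nothing lies below it but the table.
- cartridge_blades: The sharp blade grid, level with the cartridge's plate (its frame is the cartridge's; its middle is 122 mm behind the slot point, towards the lip). Not to be touched.
- nut: Stainless wing nut, origin on its axis at its underside, z up, x along the wings (a half turn looks the same). Hub up to 12, stud end (8 mm thick) up to 15 mm. Wings 10 mm thick, 58 mm tip to tip, top at 35 mm; grip across their thickness 15 to 34 mm above the underside. Clockwise seen from above tightens; it sinks 0.64 mm a radian. Its start height differs: 1.5 to 2.8 mm above the plate.
- nut_mid (a point): Middle of the wings, 24 mm above the nut's underside. Feel of the nut: running free 0.02 N m; it bears on the cartridge after 2.4 to 4.4 rad. Then turning takes 0.22 N m, plus 0.3 N m a radian; when turning pauses, about 0.3 N m per radian stays on the gripper. Finger-tight: 0.38 to 0.45 N m turning, 0.18 to 0.25 N m paused; it stays so when let go. At 0.35 N m paused the tongue bends.
- pusher: The dicer's pusher head, put down on its back: aluminium block 110 x 135 mm with white plastic studs and two upright steel rods, 155 mm high. Origin under its middle. Not to be moved.
- spare: Spare blade cartridge with a coarser grid, flat on the table, same outer shape as the other. Origin on the underside at its slot. Not to be moved.
- pan: Open steel pan, 135 x 125 x 55 mm, on the table under the machine's bed. Origin under its middle. Not to be moved.
- bowl: Steel bowl, 170 mm across, 70 mm high. Origin under its middle. Not to be moved.
- brush: White washing brush lying on the table. Not to be moved.
- basket: Copper wire basket, 170 mm across the top, 150 mm high. Origin under its middle. Not to be moved.
Not all that is in view belongs to the job. Leave any yellow look-alike of the cartridge alone.

How it is judged:
By the outcome, as a careful person would: the job done as asked, in the order asked, and still so for the second after the job is handed in, with the robot touching nothing.
It also fails if it takes over 70 s, if anything falls off the work surface, if the arm or the gripper's body presses on something with over 40 N, if the wrist force passes 120 N, or if a joint passes its speed limit or range.

## Working session

There is one attempt and no reset: what is moved stays moved. The work goes in short steps, Python scripts to look and compute and a shell command to move; the robot and the scene stay as the last step left them, time stands still between calls to the robot, and variables do not carry over. Pictures are saved under pics/ and viewed, at most 10 in all, crops included, and the job is handed in when it is done.

```bash
mkdir -p pics; ls; cat > h.py <<'E'
import numpy as np, cv2
from rig import robot, vision, job
from scipy.spatial.transform import Rotation as R
def cam(n):
    o=robot.get_obs(); c=vision.camera(n)
    if 'cam_to_world' in c: T=np.array(c['cam_to_world'])
    else:
        W=np.eye(4); W[:3,:3]=R.from_quat(o['tool_rot']).as_matrix(); W[:3,3]=o['position']; T=W@np.array(c['hand_eye'])
    c['T']=T; return c
def ray(c,rc):
    K=np.array(c['K']); k=c['k1']
    d=cv2.undistortPoints(np.array([[[rc[1],rc[0]]]],float),K,np.array([k,0,0,0.]))[0,0]
    v=c['T'][:3,:3]@np.array([d[0],d[1],1]); return c['T'][:3,3],v/np.linalg.norm(v)
def atz(c,rc,z):
    o,v=ray(c,rc); return o+v*(z-o[2])/v[2]
def proj(c,P):
    P=np.atleast_2d(P); p=(P-c['T'][:3,3])@c['T'][:3,:3]
    s=p[:,:2]/p[:,2:]; s=s*(1+c['k1']*(s**2).sum(1,keepdims=True)); K=np.array(c['K'])
    return np.c_[s[:,1]*K[1,1]+K[1,2],s[:,0]*K[0,0]+K[0,2]]
def save(c,n,crop=None,f=1):
    im=c['frame']
    if crop: im=im[crop[0]:crop[1],crop[2]:crop[3]]
    im=cv2.resize(im,None,fx=f,fy=f,interpolation=cv2.INTER_CUBIC)
    cv2.imwrite('pics/'+n+'.png',im[:,:,::-1])
E
python3 - <<'E'
from h import *
for n in('scene','top'):
    c=cam(n); save(c,n); print(n,c['T'][:3,3].round(3),c['k1'],np.array(c['K'])[0,0])
    for l in ['machine','cartridge','cartridge_lip','cartridge_slot','nut','nut_mid','socket_left','socket_right','lug','spare','home']:
        try: r=vision.look_for(n,l)
        except Exception as e: print(l,e); continue
        print(l,[(np.round(x['point']).astype(int).tolist(),round(x['conf'],2)) for x in r[:3]])
print(robot.get_obs())
E
```

```text
pics
scene [1.    0.257 0.786] -0.022113698472781204 437.88937599583346
machine [([347, 341], 0.78)]
cartridge [([238, 326], 0.72), ([292, 362], 0.68), ([349, 336], 0.59)]
cartridge_lip [([295, 362], 0.93), ([236, 327], 0.77)]
cartridge_slot [([236, 326], 0.63), ([292, 358], 0.62), ([334, 304], 0.42)]
nut [([346, 326], 0.57)]
nut_mid [([342, 328], 0.6)]
socket_left [([358, 350], 0.7), ([350, 335], 0.38)]
socket_right [([333, 303], 0.82), ([342, 330], 0.53)]
lug [([350, 340], 0.59)]
spare [([238, 165], 0.97)]
home [([349, 334], 0.81)]
top [ 0.358 -0.015  1.352] -0.0522733822589618 488.0061085503564
machine [([182, 293], 0.87)]
cartridge [([211, 286], 0.97), ([304, 359], 0.89)]
cartridge_lip [([222, 283], 0.94), ([301, 356], 0.74)]
cartridge_slot [([298, 356], 0.96), ([212, 292], 0.59)]
nut [([168, 296], 0.65), ([253, 198], 0.3)]
nut_mid [([220, 292], 0.3)]
socket_left [([169, 276], 0.75)]
socket_right [([169, 310], 0.57)]
lug [([185, 291], 0.72)]
spare [([228, 480], 0.96)]
home [([187, 295], 0.67), ([227, 477], 0.61)]
{'time': 1.2, 'q': array([-1.40049267e+00,  5.27481166e-01,  1.43270228e+00, -1.01424293e-05,
        1.18144355e+00, -1.78489405e-01]), 'joint_velocities': array([ 0.00112198,  0.00060931, -0.00143197, -0.00023788, -0.00100101,
        0.00072636]), 'joint_torque': array([-8.08255136e-04, -4.40024257e+01, -1.76983309e+01,  6.33573183e-02,
        5.07170241e-02, -2.14602761e-05]), 'position': array([ 0.21362737, -0.58731846,  0.23055926]), 'tool_rot': array([ 9.84831094e-01,  1.73515751e-01, -4.62130768e-06, -1.71902291e-05]), 'ft_force': array([-0.58138443,  0.10099895, -0.87413613]), 'moment': array([ 0.03196361, -0.00866469,  0.06810612]), 'grip_force': 0.0, 'grip_width': 0.08669063071081654}
```

View pics/scene.png

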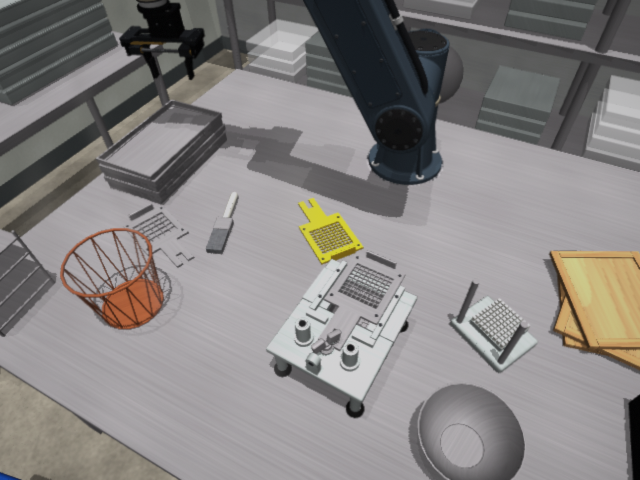

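View pics/top.png

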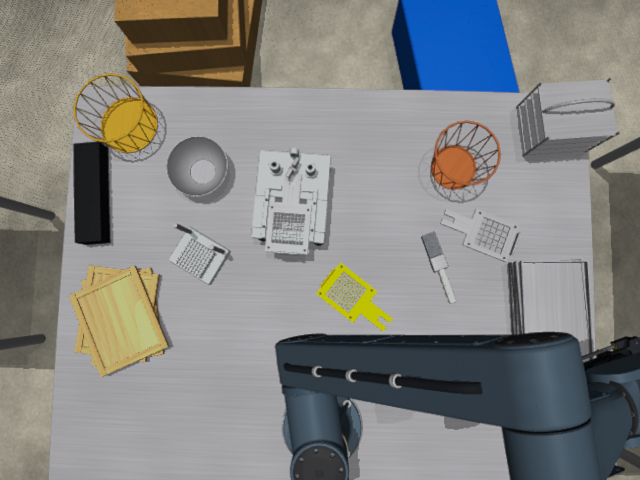

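The top view shows the machine at about (200,292), the grey cartridge in it with its lip at (252,288), the nut at (172,292), the sockets at (168,276) and (170,310), and the lug at (153,295). Things that could be taken for the cartridge:
- Grey one in the machine at (225,290). I choose this one.
- Yellow look-alike at (298,355).
- Spare at (232,490).

Next, one close crop to check.

```bash
python3 - <<'E'
from h import *
c=cam('top'); save(c,'topc',(140,265,240,340),6)
im=cv2.imread('pics/topc.png'); 
for rc in [(168,276),(170,310)]: print(atz(c,rc,.145).round(4))
print('lug',atz(c,(153,295),.14).round(4),'lip',atz(c,(253,288),.119).round(4))
E
```

```text
[0.6681 0.1292 0.145 ]
[0.6645 0.0428 0.145 ]
lug [0.7095 0.0826 0.14  ] lip [0.4548 0.0942 0.119 ]
```

View pics/topc.png

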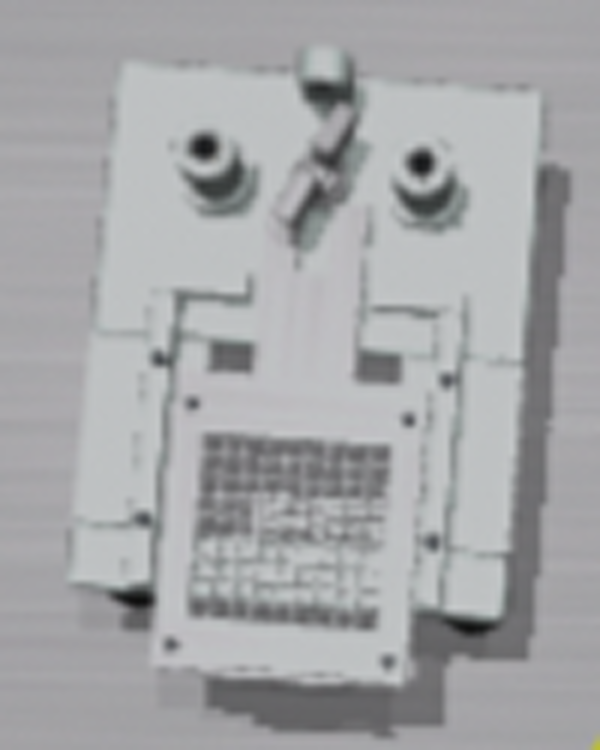

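The crop confirms the grey cartridge part-way in, with its lip at the lower edge. Crop pixels (x,y): sockets at (205,145) and (420,162), wings running from (285,225) to (350,105). I'll fit the machine pose from the bed corners.

```bash
python3 - <<'E'
from h import *
from scipy.optimize import least_squares
c=cam('top')
g=lambda x,y:(y/6+140-.4,x/6+240-.4)
M=np.array([[135,95,95],[135,-95,95],[-100,-95,95],[-100,95,95],[85,46,145],[85,-46,145]])/1000
px=np.array([g(122,65),g(540,92),g(503,620),g(70,583),g(205,146),g(421,163)])
def W(p,M):
    M=np.atleast_2d(M); a=p[2]; return np.c_[p[0]+M[:,0]*np.cos(a)-M[:,1]*np.sin(a),p[1]+M[:,0]*np.sin(a)+M[:,1]*np.cos(a),M[:,2]]
s=least_squares(lambda p:(proj(c,W(p,M))-px).ravel(),[.58,.08,0])
print(s.x.round(4),s.fun.reshape(-1,2).round(1))
a=s.x[2]
home=W(s.x,[.085,0,.101])[0]; print('home',home)
def loc(P): d=np.array(P)[:2]-s.x[:2]; return np.array([d[0]*np.cos(a)+d[1]*np.sin(a),-d[0]*np.sin(a)+d[1]*np.cos(a)])*1e3
for n,q,z in [('lipL',(205,668),.119),('lipR',(405,684),.119),('plateUL',(180,380),.101),('nut',(318,168),.127),('tipA',(287,220),.137),('tipB',(350,108),.137)]:
    P=atz(c,g(*q),z); print(n,P.round(4),loc(P).round(1))
np.save('pose.npy',s.x)
o=robot.get_obs(); print('tool axes',R.from_quat(o['tool_rot']).as_matrix().round(3).tolist(), o['time'])
E
```

```text
[ 0.5901  0.0941 -0.0546] [[-0.8 -0.7]
 [-0.2  1. ]
 [-0.1  0.2]
 [ 0.5 -0.4]
 [ 0.4 -0.1]
 [ 0.2  0. ]]
home [0.67498724 0.08949111 0.101     ]
lipL [0.4592 0.1306 0.119 ] [-132.7   29.3]
lipR [0.4543 0.0457 0.119 ] [-133.   -55.7]
plateUL [0.5859 0.1479 0.101 ] [-7.1 53.5]
nut [0.6745 0.0886 0.127 ] [84.6 -0.9]
tipA [0.6491 0.1002 0.137 ] [58.6  9.3]
tipB [0.6984 0.0749 0.137 ] [109.2 -13.3]
tool axes [[0.94, 0.342, 0.0], [0.342, -0.94, 0.0], [0.0, -0.0, -1.0]] 1.3
```

```bash
python3 -m handwheel '[[0.859,-0.351,0,0.064],[0.859,-0.351,0,0.064],[0.859,-0.351,0,0.064],[0.859,-0.351,0,0.064],[0.859,-0.351,0,0.064],[0.859,-0.351,0,0.064],[0.859,-0.351,0,0.064],[0.859,-0.351,0,0.064],[0.859,-0.351,0,0.064]]' 35 20; python3 -m handwheel '[[-0.016,-0.9,0,0],[-0.016,-0.9,0,0],[-0.016,-0.9,0,0],[-0.016,-0.9,0,0],[-0.016,-0.9,0,0],[-0.016,-0.9,0,0],[-0.016,-0.9,0,0],[-0.016,-0.9,0,0],[-0.016,-0.9,0,0]]'
cat > go.py <<'E'
from h import *; import sys
p=np.load('pose.npy'); a=p[2]
# local target: x y (machine mm) z(mm) yaw offset rel machine (deg)
t=[float(v) for v in sys.argv[1:]]
o=robot.get_obs(); Rm=R.from_quat(o['tool_rot']).as_matrix()
Rz=np.array([[np.cos(a),-np.sin(a)],[np.sin(a),np.cos(a)]])
P=np.r_[p[:2]+Rz@np.array(t[:2])/1e3,t[2]/1e3]
d=Rm.T@(P-o['position'])
y=np.arctan2(Rm[1,0],Rm[0,0]); turn=-(np.radians(t[3])+a-y); turn=(turn+np.pi/1)%(2*np.pi)-np.pi
l=Rz.T@(o['position'][:2]-p[:2])*1e3
print('now local',l.round(1),(o['position'][2]*1e3).round(1),'yaw',np.degrees(y-a).round(2),'F',np.round(o['ft_force'],2),'Mz',np.round(o['moment'][2],3),'q6',o['q'][5].round(3),'w',round(o['grip_width']*1e3,1),'t',round(o['time'],2))
print('rows',(d/.3).round(4),'turn',(turn/2/np.pi).round(4))
E
python3 go.py -165 0 200 0
```

```text
time: 2.05
position: [0.421, -0.399, 0.2307]
tool_rot: [1.0, -0.025, -0.0, 0.0]
ft_force: [-0.5, -0.2, -0.6]
grip_width: 0.0359
grip_force: 0.0
time: 2.8
position: [0.4294, -0.131, 0.2309]
tool_rot: [1.0, -0.026, 0.0, 0.001]
ft_force: [0.1, -0.6, -0.6]
grip_width: 0.03
grip_force: 0.0
now local [-148.2 -233.6] 230.9 yaw 0.13 F [ 0.1  -0.59 -0.6 ] Mz -0.014 q6 1.078 w 30.0 t 2.8
rows [-0.0545 -0.7789  0.1018] turn 0.0004
```

```bash
python3 -m handwheel '[[-0.055,-0.779,0.1,0],[-0.055,-0.779,0.1,0],[-0.055,-0.779,0.1,0],[-0.055,-0.779,0.1,0],[-0.055,-0.779,0.1,0],[-0.055,-0.779,0.1,0],[-0.055,-0.779,0.1,0],[-0.055,-0.779,0.1,0]]' >/dev/null; python3 go.py -165 0 107 0; python3 - <<'E'
from h import *
c=cam('wrist'); save(c,'w1'); print(c['T'][:3].round(3).tolist())
p=np.load('pose.npy'); a=p[2]; Rz=np.array([[np.cos(a),-np.sin(a)],[np.sin(a),np.cos(a)]])
for l,z in(('cartridge_lip',.107),('cartridge_slot',.101),('nut_mid',.127)):
  for r in vision.look_for('wrist',l)[:2]: print(l,np.round(r['point']),round(r['conf'],2),(Rz.T@(atz(c,r['point'],z)[:2]-p[:2])*1e3).round(1))
E
```

```text
now local [-1.636e+02  1.000e-01] 200.4 yaw 0.14 F [0.09 0.13 0.3 ] Mz -0.005 q6 1.606 w 30.4 t 3.47
rows [-4.900e-03  1.000e-04  3.115e-01] turn 0.0004
[[-0.052, -0.951, -0.304, 0.51], [-0.999, 0.05, 0.015, 0.099], [0.001, 0.304, -0.953, 0.356]]
cartridge_lip [268. 505.] 0.77 [-179.6 -124.1]
cartridge_lip [ 98. 322.] 0.67 [-71.4   0.1]
cartridge_slot [268. 507.] 0.82 [-181.5 -128.6]
cartridge_slot [106. 317.] 0.56 [-75.9   3. ]
```

View pics/w1.png

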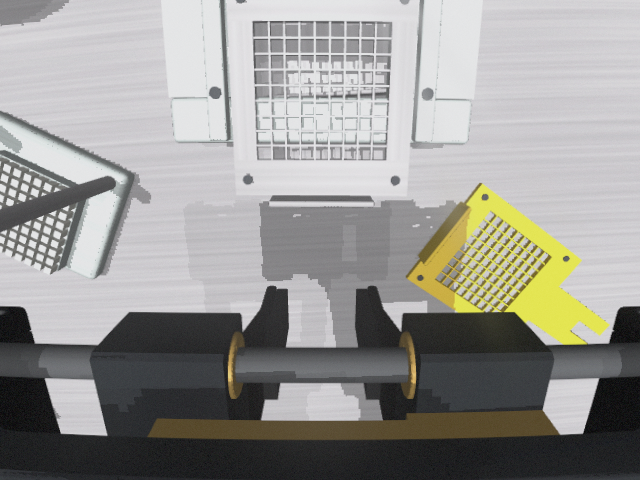

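The wrist view shows the lip at rows 196–206, columns 270–374. The bed's front edge is at row 143, the yellow look-alike is at right, and a pusher rod top is at (182,110).

```bash
python3 - <<'E'
from h import *
c=cam('wrist')
p=np.load('pose.npy'); a=p[2]; Rz=np.array([[np.cos(a),-np.sin(a)],[np.sin(a),np.cos(a)]])
for n,rc,z in(('lipL',(206,272),.119),('lipR',(206,374),.119),('bedL',(142,174),.095),('bedR',(144,470),.095),('rod',(182,112),.155),('plateL',(195,236),.101),('plateR',(195,408),.101)):
  print(n,(Rz.T@(atz(c,rc,z)[:2]-p[:2])*1e3).round(1))
E
```

```text
lipL [-134.4   29. ]
lipR [-134.5  -32.9]
bedL [-97.4  93.8]
bedR [-99.1 -96.8]
rod [-113.1  106.7]
plateL [-131.2   54.4]
plateR [-131.4  -57.2]
```

```bash
python3 -m handwheel '[[0,0.005,0.15,0],[0,0.005,0.28,0],[0,0.005,0.31,0],[0,0.005,0.31,0],[0,0.005,0.31,0],[0,0.005,0.31,0]]' >/dev/null; python3 go.py -152 -1.5 107 0;  python3 -m handwheel '[[0.04,0,0,0],[0.05,0,0,0],[0.055,0,0,0],[0.06,0,0,0],[0.065,0,0,0],[0.07,0,0,0],[0.075,0,0,0],[0.08,0,0,0]]'; python3 go.py -112 -1.5 107 0
```

```text
now local [-163.7   -1.4] 108.5 yaw 0.0 F [ 0.47 -0.17  0.29] Mz 0.06 q6 1.604 w 30.3 t 4.22
rows [0.039  0.0005 0.005 ] turn 0.0
time: 4.88
position: [0.4466, 0.1012, 0.1073]
tool_rot: [1.0, -0.027, -0.003, 0.0]
ft_force: [-5.9, 0.1, 3.5]
grip_width: 0.0305
grip_force: 2.4
now local [-143.7   -0.8] 107.3 yaw 0.08 F [-5.88  0.08  3.53] Mz -0.096 q6 1.602 w 30.5 t 4.88
rows [0.1056 0.0026 0.0005] turn 0.0002
```

```bash
python3 -m handwheel '[[0.005,0,0,0],[0.01,0,0,0],[0.015,0,0,0],[0.02,0,0,0],[0.025,0,0,0],[0.03,0,0,0],[0.035,0,0,0],[0.04,0,0,0],[0.045,0,0,0],[0.05,0,0,0],[0.055,0,0,0],[0.06,0,0,0],[0.065,0,0,0],[0.07,0,0,0]]'; python3 go.py -112 -1.5 107 0
```

```text
time: 6.05
position: [0.4704, 0.0999, 0.1076]
tool_rot: [1.0, -0.027, 0.0, 0.0]
ft_force: [-1.9, 0.5, -2.0]
grip_width: 0.0305
grip_force: 0.9
now local [-119.8   -0.7] 107.6 yaw 0.07 F [-1.9   0.52 -1.98] Mz 0.006 q6 1.6 w 30.5 t 6.05
rows [0.0261 0.0025 0.0019] turn 0.0002
```

```bash
python3 -m handwheel '[[0.004,0,0,0],[0.008,0,0,0],[0.012,0,0,0],[0.016,0,0,0],[0.02,0,0,0],[0.024,0,0,0],[0.027,0,0,0],[0.03,0,0,0]]'; python3 go.py -108 -1.5 107 0
python3 -m handwheel '[[0.003,0,0,0],[0.006,0,0,0],[0.008,0,0,0],[0.01,0,0,0]]'; python3 go.py -108 -1.5 107 0
```

```text
time: 6.72
position: [0.4778, 0.0995, 0.1076]
tool_rot: [1.0, -0.027, -0.002, -0.0]
ft_force: [-6.5, 0.6, 4.4]
grip_width: 0.0306
grip_force: 3.2
now local [-112.4   -0.7] 107.6 yaw 0.07 F [-6.51  0.61  4.44] Mz 0.019 q6 1.6 w 30.6 t 6.72
rows [0.0148 0.0026 0.0018] turn 0.0002
time: 7.05
position: [0.4778, 0.0995, 0.1075]
tool_rot: [1.0, -0.026, -0.005, 0.0]
ft_force: [-10.1, 0.3, 8.0]
grip_width: 0.0306
grip_force: 5.1
now local [-112.4   -0.7] 107.5 yaw 0.09 F [-10.09   0.31   7.96] Mz -0.005 q6 1.6 w 30.6 t 7.05
rows [0.0147 0.0026 0.0015] turn 0.0002
```

Firm stop at finger x −112.4 mm, which puts the lip at about −102, just in front of the bed edge as described. I'll retreat and check from above.

```bash
python3 -m handwheel '[[-0.02,0,0,0],[-0.06,0,0,0],[-0.08,0,0,0],[-0.08,0,-0.1,0],[-0.08,0,-0.2,0],[-0.08,0,-0.31,0],[-0.08,0,-0.31,0],[-0.08,0,-0.31,0],[-0.08,0,-0.31,0]]' 20 >/dev/null; python3 go.py 40 0 200 0
```

```text
now local [-131.7   -0.8] 200.5 yaw 0.07 F [-0.59  0.07 -0.62] Mz -0.038 q6 1.601 w 17.0 t 7.8
rows [ 0.5722 -0.0019  0.0026] turn 0.0002
```

```bash
python3 -m handwheel '[[0.57,0,0,0],[0.57,0,0,0],[0.57,0,0,0],[0.57,0,0,0],[0.57,0,0,0],[0.57,0,0,0],[0.57,0,0,0],[0.57,0,0,0]]' >/dev/null; python3 go.py 85 0 200 156; python3 - <<'E'
from h import *
c=cam('wrist'); save(c,'w2'); print(c['T'][:3,3].round(3))
t=cam('top'); save(t,'topd',(140,265,240,340),6)
p=np.load('pose.npy'); a=p[2]; Rz=np.array([[np.cos(a),-np.sin(a)],[np.sin(a),np.cos(a)]])
W=lambda x,y,z:np.r_[p[:2]+Rz@np.array([x,y])/1e3,z/1e3]
for n,P in dict(home=(85,0,101),mid=(85,0,127),sl=(85,46,145),sr=(85,-46,145),lug=(131,0,140),stopy=(30,0,101)).items(): print(n,proj(c,W(*P)).round(0))
E
```

```text
now local [36.4 -0.5] 199.0 yaw 0.08 F [ 0.01 -0.53  0.27] Mz 0.002 q6 1.593 w 17.4 t 8.47
rows [ 0.1619 -0.0013 -0.0043] turn -0.4331
[0.711 0.088 0.354]
home [[170. 321.]]
mid [[176. 321.]]
sl [[182. 234.]]
sr [[182. 409.]]
lug [[ 90. 321.]]
stopy [[252. 321.]]
```

View pics/w2.png

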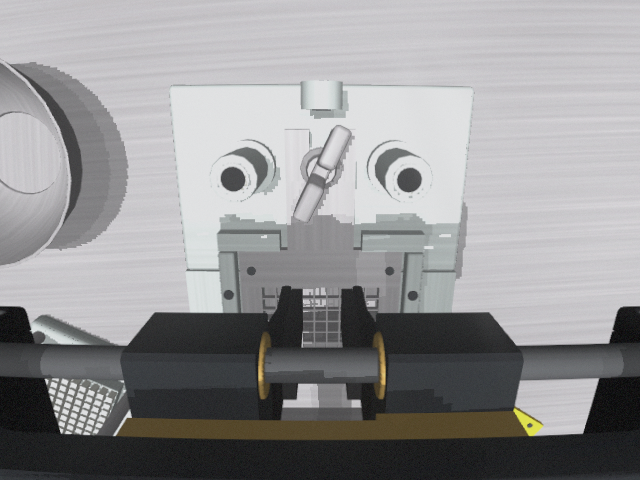

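The broad part sits flush against both stop blocks (row ~249), with the tongue under the nut, so the cartridge is home. The wings run from (130,343) to (218,302) as (row,col), middle at about (174,322).

```bash
python3 - <<'E'
from h import *
c=cam('wrist'); m=vision.outline_of('wrist','nut')
p=np.load('pose.npy'); a=p[2]; Rz=np.array([[np.cos(a),-np.sin(a)],[np.sin(a),np.cos(a)]])
L=lambda rc,z:(Rz.T@(atz(c,rc,z)[:2]-p[:2])*1e3)
for q in m[:2]:
  k=np.argwhere(q['mask']); print(q['conf'],q['point'],len(k))
  r=cv2.minAreaRect(k.astype(np.float32)); print(r)
  b=cv2.boxPoints(r); 
  for v in b: print(L(v,.133).round(1))
A,B=L((130,344),.134),L((218,302),.134); print(A,B,(A+B)/2,np.degrees(np.arctan2(*(A-B)[::-1])))
for rc in((179,233),(179,409)): print(L(rc,.145))
E
```

```text
0.75 [171.2, 318.6] 2434
((173.98342895507812, 319.5484924316406), (39.0378303527832, 101.30502319335938), 75.17352294921875)
[116.6   4.2]
[62.4 19.3]
[56.5 -2.4]
[111.5 -16.1]
0.59 [147.9, 313.2] 46524
((197.24111938476562, 320.581298828125), (302.0591735839844, 230.56591796875), 89.76421356201172)
[136.9  79.9]
[ 1.6 95.5]
[  1.  -94.2]
[136.6 -79.4]
[111.51387921 -12.03525606] [62.67390058 11.08665695] [87.0938899  -0.47429956] -25.33389728024563
[86.87168203 46.7838507 ]
[ 87.02142018 -46.27000241]
```

```bash
python3 -m handwheel '[[0.166,-0.001,0,-0.43],[0.166,-0.001,0,-0.43],[0.166,-0.001,0,-0.43],[0.166,-0.001,0,-0.43],[0.166,-0.001,0,-0.43],[0.166,-0.001,0,-0.43],[0.166,-0.001,0,-0.43],[0.166,-0.001,0,-0.43],[0.166,-0.001,0,-0.43],[0.166,-0.001,0,-0.43],[0.166,-0.001,0,-0.43],[0.166,-0.001,0,-0.43],[0.166,-0.001,0,-0.43],[0.166,-0.001,0,-0.43],[0.166,-0.001,0,-0.43],[0.166,-0.001,0,-0.43],[0.166,-0.001,0,-0.43],[0.166,-0.001,0,-0.43],[0.166,-0.001,0,-0.43],[0.166,-0.001,0,-0.43]]' 25 >/dev/null; python3 go.py 86.3 0 160 154.7
```

```text
now local [88.2 -0.1] 201.0 yaw 143.67 F [ 0.16 -0.24  0.4 ] Mz 0.037 q6 -0.914 w 21.9 t 10.33
rows [ 0.0052 -0.0036  0.1367] turn -0.0306
```

```bash
python3 -m handwheel '[[0.005,-0.0035,0,-0.03],[0.005,-0.0035,0.05,-0.03],[0.005,-0.0035,0.1,-0.03],[0.005,-0.0035,0.137,-0.03],[0.005,-0.0035,0.137,-0.03],[0.005,-0.0035,0.137,-0.03]]' >/dev/null; python3 go.py 86.3 0 128 154.7;  python3 - <<'E'
from h import *
c=cam('wrist'); save(c,'w3',(200,480,160,480),2.4)
E
```

```text
now local [86.3 -0.1] 158.9 yaw 154.1 F [ 0.45 -1.02  0.01] Mz 0.035 q6 -1.096 w 21.7 t 10.83
rows [-1.000e-04  4.000e-04  1.031e-01] turn -0.0017
```

View pics/w3.png

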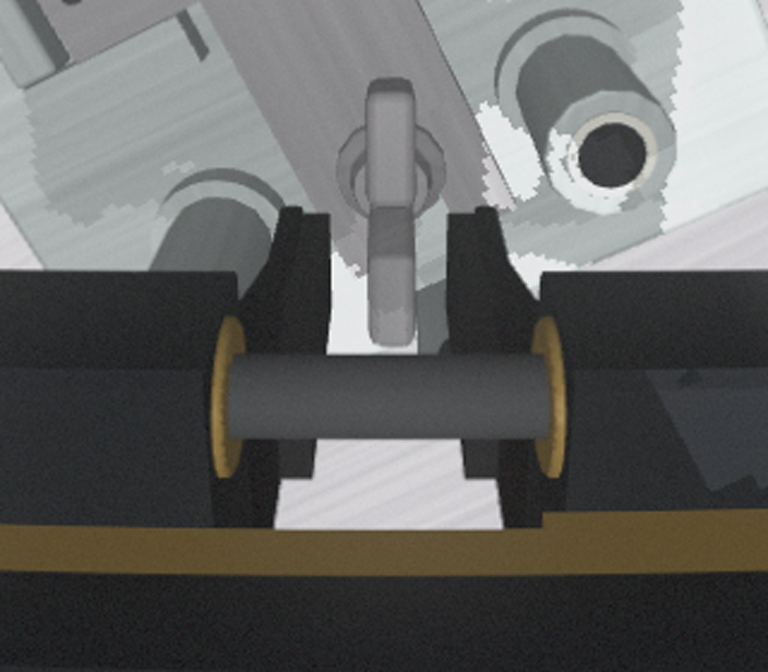

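The wings stand straight, midway between the open fingers (wing at crop x≈391, finger gap midpoint 388).

```bash
python3 - <<'E'
from h import *
c=cam('wrist'); o=robot.get_obs()
p=np.load('pose.npy'); a=p[2]; Rz=np.array([[np.cos(a),-np.sin(a)],[np.sin(a),np.cos(a)]])
Rm=R.from_quat(o['tool_rot']).as_matrix()
g=lambda x,y:(y/2.4+200-.3,x/2.4+160-.3)
for n,q,z in(('tipfar',(390,100),.139),('tipnear',(392,325),.139),('mid',(391,208),.1255),('sock',(612,156),.145)):
  P=atz(c,g(*q),z); print(n,(Rz.T@(P[:2]-p[:2])*1e3).round(1),'tool',(Rm.T@(P-o['position'])*1e3).round(1))
E
```

```text
tipfar [62.1 12.4] tool [28.3  0.1 21.3]
tipnear [106.9  -8.8] tool [-21.3   0.5  21.3]
mid [88.2  0. ] tool [-0.6  0.3 34.8]
sock [88.9 46.4] tool [19.  42.4 15.3]
```

```bash
python3 -m handwheel '[[0,0,0.05,-0.0015],[0,0,0.09,-0.0015],[0,0,0.1,-0.0015],[0,0,0.1,-0.0015],[0,0,0.1,-0.0015]]'; python3 go.py 86.3 0 128 154.7; python3 -m handwheel '[[0,0,0,0],[0,0,0,0],[0,0,0,0],[0,0,0,0],[0,0,0,0]]' 0 20; python3 go.py 86.3 0 128 154.7
```

```text
time: 11.35
position: [0.677, 0.0892, 0.1295]
tool_rot: [0.246, 0.969, -0.0, -0.0]
ft_force: [0.1, -0.5, 0.5]
grip_width: 0.0217
grip_force: 0.0
now local [87.  -0.1] 129.5 yaw 154.64 F [ 0.13 -0.48  0.47] Mz 0.025 q6 -1.106 w 21.7 t 11.35
rows [ 0.0024 -0.0006  0.0049] turn -0.0002
time: 11.77
position: [0.6774, 0.0893, 0.13]
tool_rot: [0.246, 0.969, 0.0, 0.001]
ft_force: [0.1, 0.5, 1.3]
grip_width: 0.01
grip_force: 20.0
now local [87.4 -0.1] 130.0 yaw 154.64 F [0.15 0.51 1.3 ] Mz -0.005 q6 -1.106 w 10.0 t 11.77
rows [ 0.0035 -0.0014  0.0068] turn -0.0002
```

```bash
python3 -m handwheel '[[0,0,0.0003,0.019],[0,0,0.0005,0.038],[0,0,0.0008,0.057],[0,0,0.001,0.076],[0,0,0.0013,0.095],[0,0,0.0015,0.114],[0,0,0.0018,0.133],[0,0,0.002,0.152],[0,0,0.0022,0.171]]' - 35; python3 go.py 86.3 0 128 90
```

```text
time: 12.52
position: [0.6773, 0.0892, 0.1294]
tool_rot: [0.709, 0.705, 0.0, 0.0]
ft_force: [0.0, 0.2, 1.6]
grip_width: 0.0094
grip_force: 35.0
now local [87.3 -0.2] 129.4 yaw 92.76 F [0.02 0.17 1.56] Mz 0.043 q6 -0.026 w 9.4 t 12.52
rows [ 0.0007 -0.0034  0.0045] turn 0.0077
```

```bash
python3 -m handwheel '[[0,0,0.0003,0.019],[0,0,0.0005,0.038],[0,0,0.0008,0.057],[0,0,0.001,0.076],[0,0,0.0013,0.095],[0,0,0.0015,0.114],[0,0,0.0018,0.133],[0,0,0.002,0.152],[0,0,0.0022,0.171],[0,0,0.0022,0.171]]'; python3 go.py 86.3 0 128 30; python3 -m handwheel '[[0,0,0.0002,0.015],[0,0,0.0004,0.03],[0,0,0.0006,0.045]]';python3 go.py 86.3 0 128 30; python3 -m handwheel '[[0,0,0.0002,0.015],[0,0,0.0004,0.03],[0,0,0.0006,0.045]]';python3 go.py 86.3 0 128 30
```

```text
time: 13.35
position: [0.6771, 0.0893, 0.1286]
tool_rot: [0.97, 0.244, 0.0, 0.0]
ft_force: [0.2, 0.6, 2.3]
grip_width: 0.0098
grip_force: 35.0
now local [87.2 -0.1] 128.6 yaw 31.42 F [0.16 0.62 2.28] Mz -0.015 q6 1.045 w 9.8 t 13.35
rows [-0.0023 -0.0018  0.0021] turn 0.0039
time: 13.6
position: [0.6771, 0.0893, 0.1284]
tool_rot: [0.994, 0.106, 0.0, 0.0]
ft_force: [-1.0, -0.6, 2.1]
grip_width: 0.0092
grip_force: 35.0
now local [87.1 -0.1] 128.4 yaw 15.27 F [-1.02 -0.55  2.14] Mz -0.023 q6 1.327 w 9.2 t 13.6
rows [-0.0026 -0.0009  0.0015] turn -0.0409
time: 13.85
position: [0.6771, 0.0893, 0.1283]
tool_rot: [0.999, -0.035, 0.0, -0.0]
ft_force: [-1.0, 0.2, 1.6]
grip_width: 0.0097
grip_force: 35.0
now local [87.1 -0. ] 128.3 yaw -0.93 F [-0.97  0.16  1.65] Mz -0.018 q6 1.609 w 9.7 t 13.85
rows [-0.0028 -0.      0.0009] turn -0.0859
```

```bash
python3 -m handwheel '[[0,0,0,0],[0,0,0,0],[0,0,0,0],[0,0,-0.05,0],[0,0,-0.1,0],[0,0,-0.1,0]]' 25 >/dev/null;  python3 -m handwheel '[[0,0,0,-0.25],[0,0,0,-0.25],[0,0,0,-0.25],[0,0,0,-0.25],[0,0,0,-0.25],[0,0,0,-0.25],[0,0,0,-0.25],[0,0,0,-0.25],[0,0,0,-0.25],[0,0,0,-0.25],[0,0,0,-0.25],[0,0,0,-0.25],[0,0,0,-0.25],[0,0,0,-0.25]]' >/dev/null;  python3 -m handwheel '[[0,0,0,-0.25],[0,0,0,-0.25],[0,0,0,-0.25],[0,0,0,-0.25],[0,0,0,-0.25],[0,0,0,-0.25],[0,0,0,-0.25],[0,0,0,-0.25],[0,0,0,-0.25],[0,0,0,-0.25],[0,0,0,-0.25],[0,0,0,-0.25],[0,0,0,-0.25],[0,0,0,-0.25]]' >/dev/null; python3 go.py 87 0 127.3 179.1; python3 - <<'E'
from h import *
c=cam('wrist'); save(c,'w4',(200,480,160,480),2.4)
E
```

```text
now local [86.7 -0.2] 157.2 yaw 179.14 F [-0.14  0.22 -0.59] Mz 0.047 q6 -1.534 w 21.7 t 16.68
rows [-0.0009  0.0006  0.0996] turn 0.0001
```

View pics/w4.png

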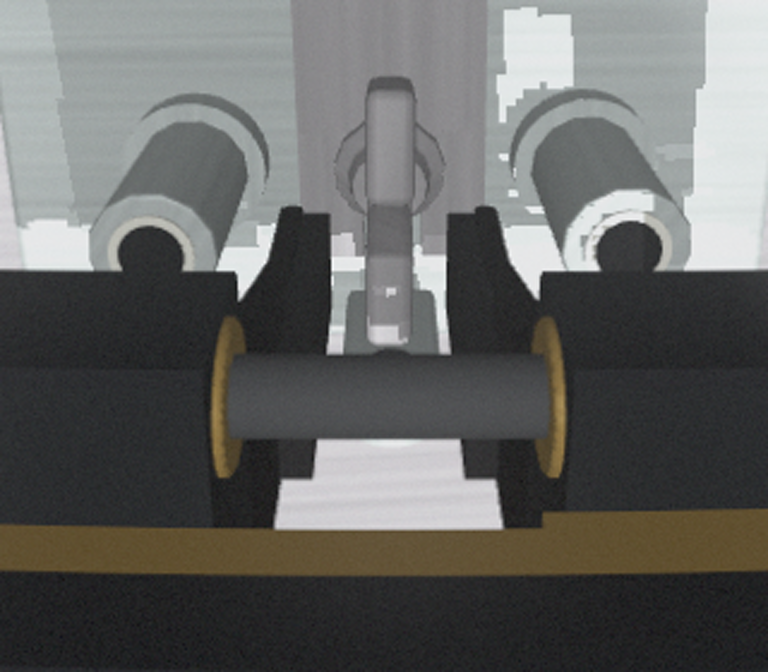

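The nut has turned with the gripper, and the wings sit centred and straight in the finger gap again (crop x≈390).

```bash
cat > tq.py <<'E'
from h import *
r=[]
for i in range(6):
    o=robot.get_obs(); r.append(np.r_[o['moment'],o['joint_torque'][5],o['ft_force']]); vision.camera('wrist')
r=np.array(r); print('paused mean',r.mean(0).round(3),'sd',r.std(0).round(3))
E
python3 -m handwheel '[[0,0,0.05,0],[0,0,0.09,0],[0,0,0.101,0],[0,0,0.101,0],[0,0,0.101,0]]' >/dev/null; python3 -m handwheel '[[0,0,0,0],[0,0,0,0],[0,0,0,0],[0,0,0,0],[0,0,0,0]]' 0 45; python3 tq.py; python3 -m handwheel '[[0,0,0.0002,0.015],[0,0,0.0004,0.03],[0,0,0.0006,0.045]]' >/dev/null;python3 go.py 86.3 0 128 180; python3 -m handwheel '[[0,0,0.0002,0.015],[0,0,0.0004,0.03],[0,0,0.0006,0.045]]'>/dev/null;python3 go.py 86.3 0 128 180; python3 tq.py
```

```text
time: 17.57
position: [0.6774, 0.0893, 0.1281]
tool_rot: [0.035, 0.999, 0.0, 0.001]
ft_force: [-0.1, 1.3, 0.9]
grip_width: 0.0094
grip_force: 45.0
paused mean [ 0.187 -0.222 -0.021 -0.014  0.506  0.278  1.745] sd [0.012 0.014 0.033 0.    0.527 0.718 0.512]
now local [87.4 -0.1] 127.9 yaw 162.67 F [0.02 0.89 3.1 ] Mz -0.023 q6 -1.246 w 9.1 t 18.12
rows [ 0.0037 -0.0009 -0.0005] turn -0.0481
now local [87.4 -0.1] 127.7 yaw 146.53 F [0.53 0.69 4.58] Mz 0.251 q6 -0.964 w 9.1 t 18.37
rows [ 0.0032 -0.0019 -0.0009] turn -0.093
paused mean [ 0.17  -0.175  0.13   0.156  0.146  0.917  4.423] sd [0.026 0.027 0.056 0.322 0.262 0.251 0.829]
```

```bash
cat > tq.py <<'E'
from h import *
r=[]
for i in range(9):
    o=robot.get_obs(); r.append(np.r_[o['moment'][2],o['joint_torque'][5],o['ft_force'][2]]); vision.camera('wrist')
r=np.array(r); Rm=R.from_quat(o['tool_rot']).as_matrix(); print('Mz',r[:,0].round(2),'mean[3:]',r[3:].mean(0).round(3),'q6t',r[:,1].round(2),'yaw',np.degrees(np.arctan2(Rm[1,0],Rm[0,0])-np.load('pose.npy')[2]).round(2),'t',o['time'])
E
python3 tq.py; python3 -m handwheel '[[0,0,0.00006,0.004],[0,0,0.0001,0.008],[0,0,0.00016,0.012]]'|grep -i force; python3 tq.py
```

```text
Mz [0.09 0.09 0.15 0.09 0.19 0.16 0.1  0.12 0.09] mean[3:] [0.126 0.117 5.212] q6t [0.1  0.11 0.11 0.12 0.12 0.12 0.12 0.12 0.12] yaw 146.81 t 19.0667
ft_force: [0.1, 0.1, 5.5]
grip_force: 45.0
Mz [0.26 0.27 0.22 0.23 0.21 0.24 0.3  0.24 0.25] mean[3:] [0.245 0.238 5.186] q6t [0.09 0.32 0.33 0.25 0.24 0.23 0.23 0.23 0.23] yaw 142.51 t 19.7667
```

```bash
python3 -m handwheel '[[0,0,0.00006,0.004],[0,0,0.0001,0.008],[0,0,0.00016,0.012],[0,0,0.0002,0.016]]'|grep -i grip; python3 tq.py;python3 tq.py
```

```text
grip_width: 0.0092
grip_force: 45.0
Mz [0.36 0.22 0.24 0.23 0.25 0.25 0.3  0.22 0.26] mean[3:] [0.251 0.259 5.552] q6t [0.12 0.34 0.35 0.27 0.26 0.26 0.26 0.26 0.26] yaw 136.76 t 20.55
Mz [0.29 0.26 0.26 0.21 0.24 0.26 0.23 0.26 0.28] mean[3:] [0.248 0.256 5.474] q6t [0.26 0.26 0.26 0.26 0.26 0.26 0.26 0.26 0.26] yaw 136.76 t 21.0
```

```bash
cat > s.py <<'E'
from h import *
o=robot.get_obs(); Rm=R.from_quat(o['tool_rot']).as_matrix()
print('Mz %.3f q6t %.3f v6 %.3f yaw %.2f'%(o['moment'][2],o['joint_torque'][5],o['joint_velocities'][5],np.degrees(np.arctan2(Rm[1,0],Rm[0,0])-np.load('pose.npy')[2])))
E
H="python3 -m handwheel"
$H '[[0,0,0.00005,0.004]]' >/dev/null; python3 s.py
$H '[[0,0,0.00005,0.004]]' >/dev/null; python3 s.py
$H '[[0,0,0.00005,0.004]]' >/dev/null; python3 s.py
$H '[[0,0,0.00005,0.004]]' >/dev/null; python3 s.py
$H '[[0,0,0.00005,0.004]]' >/dev/null; python3 s.py
python3 tq.py
```

```text
Mz 0.296 q6t 0.001 v6 0.325 yaw 135.32
Mz 0.301 q6t 0.122 v6 0.300 yaw 133.83
Mz 0.345 q6t 0.140 v6 0.296 yaw 132.39
Mz 0.355 q6t 0.148 v6 0.298 yaw 130.96
Mz 0.345 q6t 0.155 v6 0.300 yaw 129.52
Mz [0.34 0.34 0.29 0.27 0.27 0.25 0.32 0.32 0.25] mean[3:] [0.281 0.289 5.434] q6t [0.16 0.37 0.38 0.3  0.29 0.29 0.29 0.29 0.29] yaw 129.57 t 21.8667
```

```bash
H="python3 -m handwheel"
$H '[[0,0,0.00005,0.004]]' >/dev/null; python3 s.py
$H '[[0,0,0.00005,0.004]]' >/dev/null; python3 s.py
$H '[[0,0,0.00005,0.004]]' >/dev/null; python3 s.py
$H '[[0,0,0.00005,0.004]]' >/dev/null; python3 s.py
python3 tq.py
```

```text
Mz 0.365 q6t 0.038 v6 0.323 yaw 128.13
Mz 0.373 q6t 0.159 v6 0.298 yaw 126.64
Mz 0.357 q6t 0.178 v6 0.299 yaw 125.21
Mz 0.379 q6t 0.186 v6 0.301 yaw 123.77
Mz [0.38 0.3  0.29 0.35 0.35 0.32 0.27 0.27 0.3 ] mean[3:] [0.31  0.313 5.553] q6t [0.19 0.4  0.4  0.33 0.31 0.31 0.31 0.31 0.31] yaw 123.82 t 22.65
```

```bash
H="python3 -m handwheel"
$H '[[0,0,0.00005,0.004]]' >/dev/null; python3 s.py
$H '[[0,0,0.00005,0.004]]' >/dev/null; python3 s.py
$H '[[0,0,0.00005,0.0045]]' >/dev/null; python3 s.py
$H '[[0,0,0,-0.0008],[0,0,0,-0.0008]]' >/dev/null; python3 tq.py
```

```text
Mz 0.394 q6t 0.070 v6 0.325 yaw 122.37
Mz 0.408 q6t 0.191 v6 0.301 yaw 120.89
Mz 0.380 q6t 0.169 v6 0.338 yaw 119.27
Mz [0.25 0.31 0.26 0.3  0.25 0.32 0.3  0.26 0.24] mean[3:] [0.278 0.287 5.835] q6t [0.27 0.28 0.29 0.29 0.29 0.29 0.29 0.29 0.29] yaw 119.6 t 23.5167
```

```bash
python3 -m handwheel '[[0,0,0,0],[0,0,0,0],[0,0,0,0],[0,0,-0.03,0],[0,0,-0.08,0],[0,0,-0.1,0],[0,0,-0.1,0],[0,0,-0.1,0]]' 25 | tail -3; python3 go.py 60 0 230 119.6;  python3 - <<'E'
from h import *
c=cam('wrist'); save(c,'w5',(200,480,160,480),2.4)
E
```

```text
ft_force: [-0.1, 0.2, -0.5]
grip_width: 0.0217
grip_force: 0.0
now local [87.2 -0.2] 157.3 yaw 119.48 F [-0.09  0.22 -0.48] Mz 0.021 q6 -0.492 w 21.7 t 24.23
rows [ 0.0449 -0.0784 -0.2424] turn -0.0003
```

View pics/w5.png

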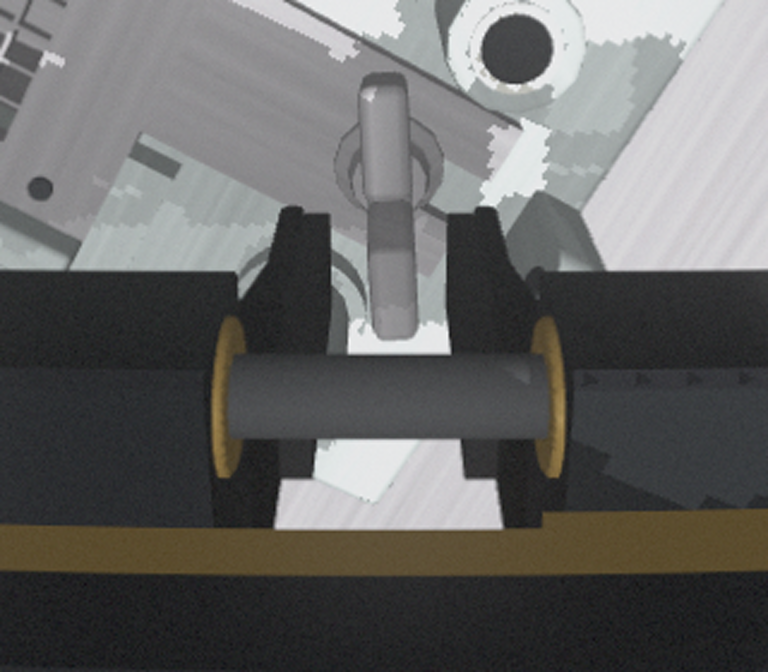

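The wings are free and stand about 3° behind the gripper, which fits the pad twist unloading. The last turning torque was about 0.41 N m, within finger-tight. I'll lift clear and check the cartridge once more.

```bash
python3 -m handwheel '[[0,0,-0.1,0],[0,0,-0.2,0],[0,0,-0.25,0],[0,0,-0.25,0]]' >/dev/null; python3 -m handwheel '[[0.4,-0.7,0,0],[0.4,-0.7,0,0],[0.4,-0.7,0,0],[0.4,-0.7,0,0],[0.4,-0.7,0,0],[0.4,-0.7,0,0],[0.4,-0.7,0,0],[0.4,-0.7,0,0],[0.4,-0.7,0,0],[0.4,-0.7,0,0]]' ; python3 - <<'E'
from h import *
c=cam('scene'); save(c,'end',(240,420,250,450),4)
E
```

```text
time: 25.45
position: [0.437, 0.1034, 0.2316]
tool_rot: [0.527, 0.85, 0.0, 0.0]
ft_force: [-0.3, -0.2, 0.6]
grip_width: 0.0221
grip_force: 0.0
```

View pics/end.png

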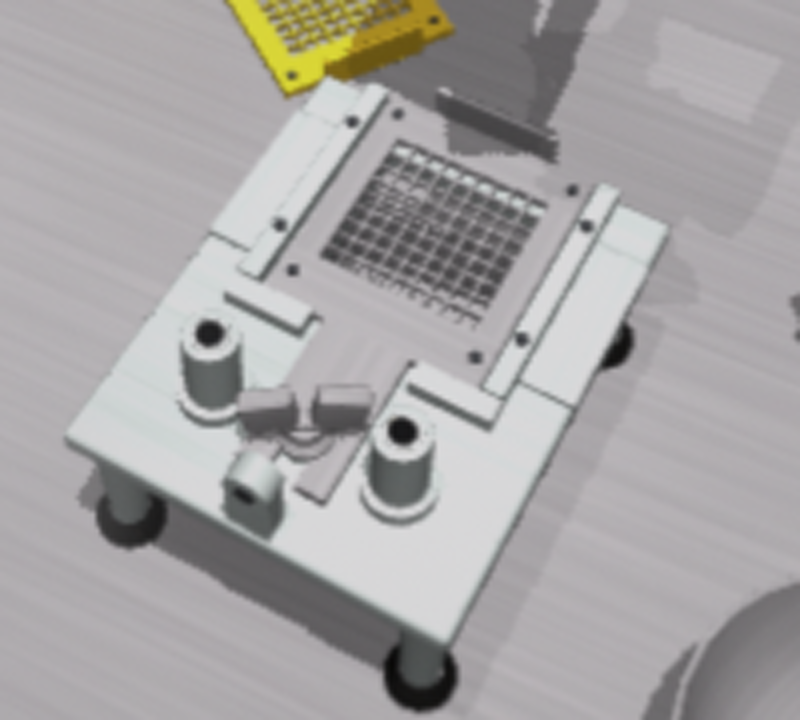

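The cartridge sits against both stops (crop pixels (265,310) and (450,400)), with its tongue under the nut at (305,420) and nothing else disturbed. Handing in.

```bash
python3 -c "
from rig import job
print(job.hand_in())"
```

```text
the job is handed in; nothing more can be done
None
```

I pushed the cartridge home against both stops, did up the wing nut to about 0.41 N m while turning (finger-tight is 0.38–0.45), let go and handed the job in at about 25 s; the paused reading on the gripper was about 0.28 N m, above the stated 0.18–0.25, which I put down to friction still held in the grip.

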